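# Clear the vial filler's head and refit its cover

## Task

Two stray vials are keeping the cover off the vial filler's sloping head: lay the amber one in the orange tray and the clear one in the white tray, setting each down gently rather than dropping it. Then take the blue cover plate by its handle, find the two brass pins with its slots and seat it flat, fully home on both ledges of the head, without forcing it. Leave the other things on the bench where they are, and let go of everything at the end.

Things in the scene. Friction and masses are not known exactly. Their poses are not given: they have to be found in the camera images.
- filler: Vial filler: wedge-shaped white housing, 140 mm wide, fixed to the bench. Origin under its centre, on the bench, z up, front (low end) to -x. Its top face, 150 mm up the slope by 140 mm across, slopes 30 degrees, facing the robot. A grey box 115 mm high stands behind the face, from 75 mm beyond the origin. The face's centre is 85 mm above the bench.
- seat (a point): Centre of the cover's seat on the filler's face, in the plane of the tops of two aluminium ledges. z: outward normal of the face, 30 degrees from vertical; x: up the slope; y: across. Ledges: 18 mm wide, centred at y = -52 and +52 mm, along the whole face, 12 mm higher than the face between them, where the vials lie in ribs 5 mm high.
- pin_zone (a point): Same point and axes as seat. Two brass pins stand along z on the ledges, at y = -52 and +52 mm, 8 mm in diameter, tips 14 mm above the ledge plane and tapered over 3 mm. Both share one x, on a clamped strip (3 mm above the face): anywhere from -12 to +12 mm, different each time and NOT reported: look, or feel for them. The strip stays put below about 80 N.
- cover_mid (a point): Blue cover plate, loose: 140 mm (its x) by 132 mm (y) by 6 mm, 0.17 to 0.34 kg. Black bar handle on its middle: 70 mm along x, 18 mm wide along y, 28 mm above the plate. Point: on its centre line, 17 mm above the underside, 17 mm below the handle's top; z points out on the handle side. Starts flat on the bench, handle up.
- cover: The cover again; origin at the centre of its underside, same axes. Two through slots for the pins, 12 mm (x) by 16 mm (y), at x = 0, y = -52 and +52 mm. Either end may go up the slope. Seated, its underside lies on both ledges with the pins standing through the slots; off the pins' line it rests 14 mm higher, on the tips.
- amber_mid (a point): Amber glass vial, black stopper: 74 mm long, loose, about 45 g; body 28 mm in diameter over the first 52 mm from its base, then neck and 25 mm stopper at the +y end. Point: on its axis, half-way along; y runs along the axis. Starts lying across the face in low ribs, 36 mm up the slope from seat, its axis 2 mm above the ledge plane.
- vial_amber: The same amber vial; same origin and axes as amber_mid.
- clear_mid (a point): Clear glass vial, white stopper: 74 mm long, loose, about 45 g; body 28 mm in diameter over the first 52 mm from its base, then neck and 25 mm stopper at the +y end. Point: on its axis, half-way along; y runs along the axis. Starts lying across the face in low ribs, 36 mm down the slope from seat, its axis 2 mm above the ledge plane.
- vial_clear: The same clear vial; same origin and axes as clear_mid.
- tray_amber_in (a point): Orange tray for amber vials, fixed: 130 mm (x) by 120 mm (y) outside, walls 4 mm thick and 35 mm high over the bench, floor 4 mm thick. Point: centre of its inner floor, z up.
- tray_clear_in (a point): White tray for clear vials, same size as the orange one, fixed. Point: centre of its inner floor, z up. The two trays may be in either place.
- spare_a: Bystander: a standing clear vial with a grey stopper, 28 mm in diameter, 74 mm tall, loose. Origin at its underside. Leave alone.
- spare_b: Bystander: a second standing vial like spare_a. Leave alone.
- spatula: Bystander: a spatula 180 mm long lying on the bench. Leave alone.
- stopper_jar: Bystander: a jar, 70 mm in diameter, 90 mm tall. Origin at its underside. Leave alone.
- beaker: Bystander: a white beaker, 90 mm in diameter, 120 mm tall. Origin at its underside. Leave alone.
- stock_bottle: Bystander: an amber bottle, 72 mm in diameter, 170 mm tall. Origin at its underside. Leave alone.
There are look-alikes about, which are no part of the job. Of the things shaped like the cover, the blue one is meant.

How it is judged:
On the way, in this order (a step that is already met when the one before it is completed fails the run):
1. each vial lies in the tray of its colour (x of amber_mid in the frame of tray_amber_in between -0.064 and 0.064 m and y of amber_mid in the frame of tray_amber_in between -0.059 and 0.059 m and z of amber_mid in the frame of tray_amber_in between 0 and 0.028 m and x of clear_mid in the frame of tray_clear_in between -0.064 and 0.064 m and y of clear_mid in the frame of tray_clear_in between -0.059 and 0.059 m and z of clear_mid in the frame of tray_clear_in between 0 and 0.028 m), for 0.2 s.
2. the cover lies flat and fully home on both ledges, over the pins (z of cover_mid in the frame of seat between 0.0145 and 0.0195 m and x of cover_mid in the frame of seat between -0.018 and 0.018 m and y of cover_mid in the frame of seat between -0.01 and 0.01 m and angle between the z axis of cover_mid and the z axis of seat, either way round below 0.05 rad), for 0.2 s.
At the end, for the whole second after the job is handed in: Amber vial in the orange tray, clear vial in the white one (under 28 mm over the floor); cover over the pins, flat on both ledges (its point 14.5-19.5 mm above the seat plane, within 18 mm along and 10 mm across the face, parallel within 0.05 rad); all released and slower than 20 mm/s (all of step 1 and all of step 2 and linear speed of each of cover, vial_amber, vial_clear below 0.02 m/s); the robot touches nothing.
It fails at once if the amber vial is dropped or thrown (moves faster than 0.75 m/s while not touched by the fingers: a fall of about 28 mm) (linear speed of vial_amber above 0.75 m/s and contact force between the fingers and vial_amber below 0.01 N).
It fails at once if the clear vial is dropped or thrown (moves faster than 0.75 m/s while not touched by the fingers: a fall of about 28 mm) (linear speed of vial_clear above 0.75 m/s and contact force between the fingers and vial_clear below 0.01 N).
It fails at once if the cover is dropped or thrown (moves faster than 0.75 m/s while not touched by the fingers: a fall of about 28 mm) (linear speed of cover above 0.75 m/s and contact force between the fingers and cover below 0.01 N).
It fails at once if the cover is pressed on the filler with more than 100 N (contact force between cover and filler above 100 N).
It fails at once if a bystander is moved by more than 40 mm (distance of any of spare_a, spare_b, spatula, stopper_jar, beaker, stock_bottle from where it was at the start of the episode above 0.04 m).
It also fails if it takes over 72 s, if anything falls off the work surface, if the arm or the gripper's body presses on something with over 40 N, if the wrist force passes 120 N, or if a joint passes its speed limit or range.

## Robot

A 7-joint arm with a two-finger parallel gripper is mounted at the origin on the work surface. World frame = base frame: x ahead of the robot, y to its left, z up, the work surface at z = 0. Lengths are in m, angles in rad, forces in N, time in s.
With the tool pointing down it reaches from about 0.4 to 0.9 m from the base axis. Payload 5.5 kg.
Tool frame: the origin (TCP) lies at the very end of the fingers, on their centre line; the grasp point (between the pads) lies env.grip_point_offset behind it (env.grip_point_offset is the distance from the TCP to the grasp point, in m); z points along the fingers, y is the direction in which the jaws open and shut (so a half turn about z gives the same grasp; the last joint's range is limited). The gripper opens to 92 mm and grips with 3 to 60 N. Pads are 19 mm wide; open, the fingers measure 130 mm over their backs; the gripper's body (75 mm by 190 mm) begins 47 mm behind the grasp point.
Start: joints at [1.567, 0.501, -0.427, 1.55, 0.221, 1.138, -0.21], TCP at [0.171, -0.627, 0.227] pointing down, gripper open.
Joint ranges: [-2.88, 2.88], [-0.31, 2.03], [-1.54, 1.56], [0.2, 2.42], [-1.41, 4.55], [0.19, 2.02], [-2.57, 2.57]. Speed limits (rad/s): [2.57, 2.57, 3.14, 3.14, 3.14, 3.14, 3.14].

## Interface

Orientations are given as a rotation vector (axis times angle).
In Python, from station import env gives the robot as it stands.
- The arm moves only by the shell command python3 -m creep 'ROWS' [FORCE]. ROWS is text: rows parted by semicolons, each of 7 numbers parted by spaces: the opening, from 0 (shut) to 1 (fully open), then the shift along the tool's x, y, z in units of 25 mm (1.0 is 25 mm), then the turn, a rotation vector about the tool's x, y, z in units of 5 degrees (1.0 is 5 degrees). A call has 1 to 12 rows; each row is the pose to reach, as a shift and turn from the pose measured when the call began, along the tool's axes at that moment; what a row does not reach only later rows make up. A row lasts 1/8 s, in which the tool goes at most 62.5 mm and 10.7 degrees, less where a joint would pass 70% of its speed; a pose out of reach is approached as far as the arm can. A call with a gripper value outside its range is refused whole. The fingers move at their own pace and stop on an object; FORCE is the grip in N (left out, the last holds). Time passes only in rows, so rows that repeat a pose let the fingers close. It gives the time, the measured TCP pose, the force and the opening at its end, in the units of the state.
- env.get_state(): the state, without advancing time (a new reading comes with each control period).
- env.camera(name): name is "scene" or "top"; returns (picture, depth): 420x560x3 uint8, red, green, blue; 420x560 float32, m along the optical axis (not along the pixel's ray), 0 where there is no reading.
- env.camera_params(name): a dict with "intrinsics" (3x3 intrinsics, pixels), "rvec" (rotation vector, rad) and "tvec" (3), from world to camera coordinates, as OpenCV has them. Camera axes: x right, y down, z forward; pixel columns grow to the right and rows downward; lengths in m; the calibration is good to about 2 mm. A picture is of the moment at which its call begins. camera_params takes no time and is no camera call.
- env.sign_off(): hands the job in, once; it reports no verdict.
The state is a dict: "time_s": time; "joints": joint angles; "dq": joint speeds; "joint_torque": joint torques, N m; "ee_pos": TCP position; "tool_rot": TCP orientation; "ft_force": force on the tool from outside, world axes, zero at the start; "wrist_torque": the same for the moment, N m; "width": opening from 0.0 (shut) to 1.0 (fully open).
Only numpy, scipy, OpenCV 4.12 (cv2) and the standard library are available. Lean on these libraries where they do the work, as an engineer would, in place of code of your own. Each camera call takes 0.05 s, during which the arm holds its last target. There are 200 camera calls.

## Working session

There is one attempt and no reset: what is moved stays moved. The work goes in short steps, Python scripts to look and compute and a shell command to move; the robot and the scene stay as the last step left them, time stands still between calls to the robot, and variables do not carry over. Pictures are saved under pics/ and viewed, about 8 in all and at most 12, crops included, and the job is handed in when it is done.

```bash
mkdir -p pics; ls
cat > h.py <<'E'
import numpy as np, cv2
from scipy.spatial.transform import Rotation as R
from station import env
def look(name,fn=None):
    im,d=env.camera(name); p=env.camera_params(name)
    if fn: cv2.imwrite('pics/'+fn,im[:,:,::-1])
    return im,d,p
def pts(d,p):
    K=np.array(p['intrinsics']);Rm=R.from_rotvec(np.ravel(p['rvec'])).as_matrix();t=np.ravel(p['tvec'])
    v,u=np.mgrid[:d.shape[0],:d.shape[1]]
    c=np.stack([(u-K[0,2])/K[0,0]*d,(v-K[1,2])/K[1,1]*d,d],-1)
    return (c-t)@Rm   # world per pixel
def rel(target,Rt=None):
    """shift/turn in tool units from the present pose to TCP target, rotation matrix Rt"""
    s=env.get_state();Rm=R.from_rotvec(s['tool_rot']);sh=Rm.inv().apply(np.array(target)-s['ee_pos'])/0.025
    tu=np.zeros(3) if Rt is None else np.degrees((Rm.inv()*R.from_matrix(Rt)).as_rotvec())/5
    return np.round(sh,2),np.round(tu,2)
E
python3 - <<'E'
from h import *
for n in('scene','top'):
    im,d,p=look(n,n+'0.png'); P=pts(d,p); np.savez(n+'0.npz',im=im,d=d,P=P)
    K=np.array(p['intrinsics']);Rm=R.from_rotvec(np.ravel(p['rvec'])).as_matrix()
    print(n,-Rm.T@np.ravel(p['tvec']),K[0,0],Rm[2])
print(env.grip_point_offset,env.get_state())
E
```

```text
pics
scene [ 1.21552338 -0.32262541  0.7899074 ] 437.73289357811143 [-0.64873096  0.30500059 -0.69722506]
top [ 0.46952832 -0.05088585  1.59899153] 513.164102536995 [ 0.06692777  0.02120311 -0.99753251]
0.0188 {'time_s': 0.1, 'joints': array([ 1.56719274,  0.50174217, -0.42683929,  1.5513466 ,  0.22081207,
        1.13830593, -0.21028476]), 'dq': array([ 0.00101513, -0.00162802, -0.00223612, -0.00251307, -0.00057266,
       -0.00073213,  0.00022087]), 'joint_torque': array([-1.18791711e-02, -5.67866743e+01, -5.83805859e+00, -2.79913652e+01,
       -6.88019581e-02,  2.40574067e-02,  7.44629233e-05]), 'ee_pos': array([ 0.17118255, -0.6263972 ,  0.22579188]), 'tool_rot': array([-3.11194076e+00, -4.17771996e-01,  2.69318007e-04]), 'ft_force': array([-1.1261968 , -0.11500276,  0.10104968]), 'wrist_torque': array([-0.01087036,  0.01756892, -0.06471421]), 'width': 1.0032948995633495}
```

View pics/scene0.png

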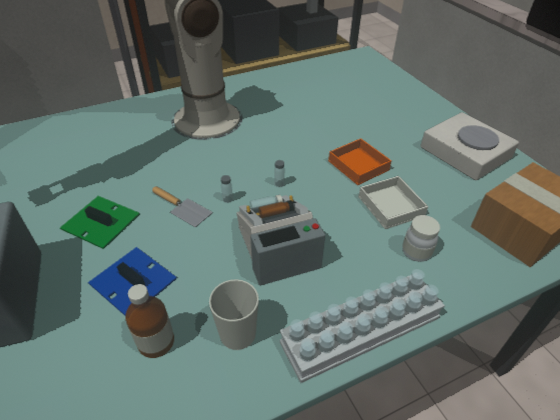

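View pics/top0.png

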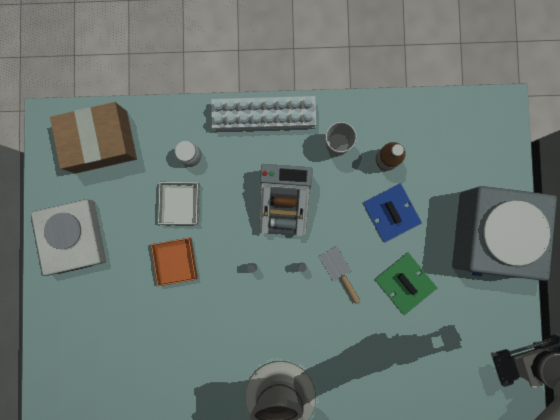

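The scene view shows the filler at (280,235) and the blue cover at (133,280), with the bottle beside it. It also shows the orange tray at (360,160) and the white tray at (392,200). In the top view, the filler is at (287,205), the cover at (392,213), the orange tray at (174,262) and the white tray at (178,204). The spare vials stand just in front of the filler. Next I measure and look closer.

Run:
```python
from h import *
T=np.load('top0.npz');S=np.load('scene0.npz')
a=cv2.resize(T['im'][155:245,250:325],None,fx=5.2,fy=5.2,interpolation=cv2.INTER_CUBIC)
b=cv2.resize(S['im'][185:285,225:335],None,fx=3.6,fy=3.6,interpolation=cv2.INTER_CUBIC)
c=np.zeros((470,800,3),np.uint8);c[:a.shape[0],:a.shape[1]]=a;c[:b.shape[0],395:395+b.shape[1]]=b
cv2.imwrite('pics/crop1.png',c[:,:,::-1])
for n,D in(('top',T),('scene',S)):
    hsv=cv2.cvtColor(D['im'],cv2.COLOR_RGB2HSV);P=D['P']
    ok=(P[...,2]>-.02)&(D['d']>0)&(np.abs(P[...,1])<.8)
    for k,lo,hi in(('blue',(108,150,60),(125,255,255)),('orange',(4,200,120),(14,255,255))):
        m=(cv2.inRange(hsv,lo,hi)>0)&ok
        N,l,st,ce=cv2.connectedComponentsWithStats(m.astype(np.uint8))
        for i in range(1,N):
            if st[i,4]>150:
                Q=P[l==i]; r=cv2.minAreaRect((Q[:,:2]*1000).astype(np.float32))
                print(n,k,ce[i].round(),st[i,4],'med',np.median(Q,0).round(3),'rect mm',np.round(r[0]),np.round(r[1]),round(r[2],1))
# white tray, handle: top view
P=T['P'];hsv=cv2.cvtColor(T['im'],cv2.COLOR_RGB2HSV)
def box(u0,u1,v0,v1,f,nm):
    m=np.zeros(P.shape[:2],bool);m[v0:v1,u0:u1]=True;m&=f;Q=P[m]
    r=cv2.minAreaRect((Q[:,:2]*1000).astype(np.float32));print(nm,m.sum(),np.round(r[0]),np.round(r[1]),round(r[2],1),'z',np.percentile(Q[:,2],[5,50,95]).round(3))
z=P[...,2]
box(145,210,175,235,(z>.02)&(z<.05),'whitewalls')
box(145,205,232,292,(z>.02)&(z<.05),'orangewalls')
box(360,425,180,245,(z>.02),'handle')
box(262,304,183,238,(z>.03)&(z<.3),'fillerface')
box(255,320,155,240,(z>.10),'fillerbox')
box(230,262,255,285,z>.05,'spare1');box(290,315,255,285,z>.05,'spare2')
# slope plane: fit
m=np.zeros(z.shape,bool);m[183:238,262:304]=True;m&=(z>.04)
Q=P[m];A=np.c_[Q[:,:2],np.ones(len(Q))];w=np.ones(len(Q),bool)
for _ in range(8):
    c=np.linalg.lstsq(A[w],Q[w,2],rcond=None)[0];e=Q[:,2]-A@c;w=np.abs(e)<.004
print('plane',c,'slope',np.degrees(np.arctan(np.hypot(*c[:2]))),'dir',np.degrees(np.arctan2(c[1],c[0])),w.sum(),len(w))
```

```text
top blue [392. 213.] 1586 med [ 0.553 -0.359  0.006] rect mm [ 553. -361.] [136. 131.] 26.1
scene blue [131. 279.] 2215 med [ 0.551 -0.364  0.005] rect mm [ 583. -356.] [196. 152.] 25.5
scene orange [359. 161.] 615 med [0.411 0.325 0.004] rect mm [421. 315.] [126. 117.] 8.2
whitewalls 304 [598. 298.] [121. 130.] 87.6 z [0.022 0.033 0.04 ]
orangewalls 308 [418. 314.] [130. 123.] 8.5 z [0.021 0.033 0.039]
handle 172 [ 497. -218.] [ 69. 332.] 21.2 z [0.026 0.033 1.599]
fillerface 2094 [566. -25.] [124. 151.] 87.7 z [0.055 0.096 0.128]
fillerbox 2023 [583. -29.] [150. 222.] 83.8 z [0.105 0.116 0.129]
spare1 73 [424.  14.] [ 24. 156.] 26.4 z [0.054 0.073 1.599]
spare2 66 [424. -64.] [93. 24.] 25.4 z [0.057 0.074 0.08 ]
plane [ 0.26172221 -0.11746252 -0.05088107] slope 16.00674113034387 dir -24.170833958387814 476 2100
```

View pics/crop1.png

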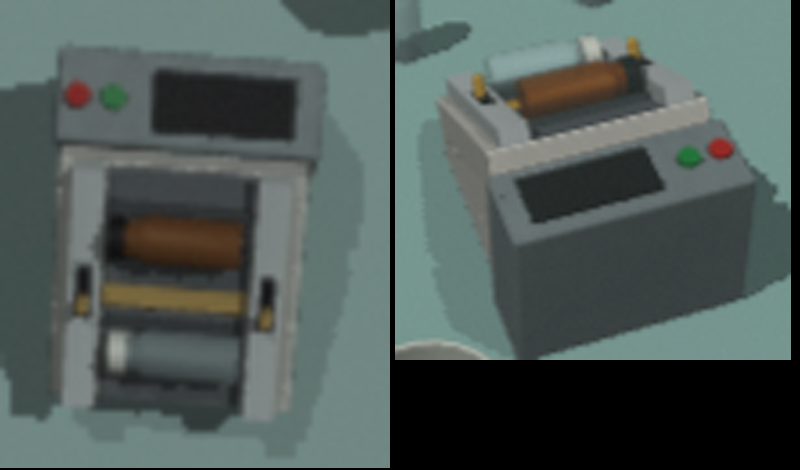

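The crop shows amber up-slope, its black stopper to +y (left), and clear down-slope, its white stopper also left. The brass pins are at top px (265.8,213.7) and (301,216.2), and scene px (248,209) and (291,198).

Run:
```python
from h import *
T=np.load('top0.npz');S=np.load('scene0.npz');P=T['P'];z=P[...,2]
m=np.zeros(z.shape,bool);m[160:187,255:318]=True;m&=(abs(z-.115)<.008)
Q=P[m];r=cv2.minAreaRect((Q[:,:2]*1000).astype(np.float32));print('boxtop',r,np.median(Q[:,2]),m.sum())
# box-top / camera-ray check
def rays(n):
    p=env.camera_params(n);K=np.array(p['intrinsics']);Rm=R.from_rotvec(np.ravel(p['rvec'])).as_matrix();C=-Rm.T@np.ravel(p['tvec'])
    return lambda u,v:(C,Rm.T@np.array([(u-K[0,2])/K[0,0],(v-K[1,2])/K[1,1],1.]))
rt,rs=rays('top'),rays('scene')
def blobs(D,u0,u1,v0,v1):
    h=cv2.cvtColor(D['im'],cv2.COLOR_RGB2HSV);m=cv2.inRange(h,(15,110,90),(30,255,255));k=np.zeros_like(m);k[v0:v1,u0:u1]=m[v0:v1,u0:u1]
    N,l,st,ce=cv2.connectedComponentsWithStats(k)
    for i in range(1,N):
        if st[i,4]>1: print(ce[i].round(1),st[i],np.median(D['P'][l==i],0).round(3))
print('top');blobs(T,258,310,200,228);print('scene');blobs(S,235,300,190,225)
def tri(a,b):
    (C,d),(E,f)=rt(*a),rs(*b);k=np.linalg.lstsq(np.c_[d,-f],E-C,rcond=None)[0];A,B=C+k[0]*d,E+k[1]*f
    return (A+B)/2,np.linalg.norm(A-B)
print(tri((265.8,213.7),(290.8,198.3)),tri((301,216.2),(248.3,209.4)))
# ledge profile (world) along each ledge in top view
for (ua,va,ub,vb) in((266.9,189,265.8,231),(302.5,191,299.7,233)):
    for t in np.linspace(0,1,7):
        u,v=int(round(ua+(ub-ua)*t)),int(round(va+(vb-va)*t));print(P[v,u].round(4),end=' ')
    print()
# vials
for n,D,w,lo,hi in(('amberT',T,(270,300,192,210),(5,110,50),(16,255,190)),('amberS',S,(255,300,195,220),(5,110,50),(16,255,190))):
    h=cv2.cvtColor(D['im'],cv2.COLOR_RGB2HSV);k=cv2.inRange(h,lo,hi);q=np.zeros_like(k);q[w[2]:w[3],w[0]:w[1]]=k[w[2]:w[3],w[0]:w[1]]
    ys,xs=np.nonzero(q);print(n,xs.mean(),ys.mean(),xs.min(),xs.max(),ys.min(),ys.max(),np.median(D['P'][q>0],0).round(3))
```

```text
boxtop ((661.9525146484375, -37.315650939941406), (151.0504913330078, 66.28807067871094), 86.75128173828125) 0.1151684865454009 1024
top
[282.6 211.9] [270 210  26   5  87] [ 0.558 -0.023  0.085]
[265. 213.] [265 212   1   3   3] [0.555 0.026 0.107]
[300.6 216.2] [300 215   2   3   5] [ 0.544 -0.078  0.103]
scene
[290.8 198.1] [290 196   3   5  11] [0.557 0.028 0.099]
[274.5 204. ] [274 204   2   1   2] [ 0.587 -0.028  0.129]
[247.8 208.8] [247 206   3   6  15] [ 0.547 -0.076  0.099]
[258.  213.5] [257 213   3   2   6] [ 0.559 -0.058  0.086]
(array([0.55434896, 0.02652486, 0.09719508]), np.float64(0.004769577393207994)) (array([ 0.54444712, -0.07645326,  0.0950424 ]), np.float64(0.0047030705678186195))
[0.6235 0.0181 0.1215] [0.603  0.0185 0.1236] [0.5835 0.0194 0.1131] [0.564  0.0234 0.1008] [0.5441 0.0244 0.0879] [0.5239 0.0254 0.0764] [0.5037 0.0272 0.0513] 
[ 0.6144 -0.0828  0.1291] [ 0.5952 -0.0825  0.1176] [ 0.5754 -0.0821  0.1101] [ 0.5555 -0.0788  0.1026] [ 0.5359 -0.0786  0.085 ] [ 0.5155 -0.0753  0.0788] [ 0.495  -0.075   0.0636] 
amberT 285.0693641618497 200.83815028901734 274 296 197 205 [ 0.587 -0.033  0.126]
amberS 273.64255319148936 208.3531914893617 260 288 203 215 [ 0.595 -0.034  0.125]
```

```bash
cat >> h.py <<'E'
psi=np.radians(-4.4)
ey=np.array([-np.sin(psi),np.cos(psi),0]);ex=np.array([np.cos(psi),np.sin(psi),0])
u=ex*np.cos(np.pi/6)+np.array([0,0,.5]);n=-ex*.5+np.array([0,0,np.cos(np.pi/6)])
seat=np.array([.556,-.0275,.0954])
RV=np.c_[ey,u,-n]           # vial grasp: tool y up the slope (cols x,y,z)
RC=np.c_[u,np.cross(-n,u),-n] # cover at seat: tool x up the slope
def down(az):                # tool z down, tool x at azimuth az (deg)
    a=np.radians(az);x=np.array([np.cos(a),np.sin(a),0]);z=np.array([0,0,-1.]);return np.c_[x,np.cross(z,x),z]
E
python3 - <<'E'
from h import *
T=np.load('top0.npz');P=T['P'];z=P[...,2]
m=np.zeros(z.shape,np.uint8);m[185:240,368:418]=1
q=(m>0)&(T['im'].max(2)<60);ys,xs=np.nonzero(q)
Q=P[q];print('handle',len(Q),cv2.minAreaRect((Q[:,:2]*1000).astype(np.float32)),np.median(Q,0))
A=seat+36e-3*u+2e-3*n-5e-3*ey;print(A,rel(A+.06*n,RV),rel(A-.007*n,RV))
E
```

```text
handle 160 ((553.5180053710938, -360.200927734375), (68.82209777832031, 18.413707733154297), 25.602331161499023) [ 0.55278966 -0.35939775  0.03243456]
[ 0.58570438 -0.03480041  0.11513205] (array([ 21.11, -18.85,   2.38]), array([ -5.24,   3.66, -13.73])) (array([ 22.37, -18.4 ,   4.7 ]), array([ -5.24,   3.66, -13.73]))
```

```bash
python3 -m creep '0.55 1.8 -1.6 0 -0.4 0.3 -1.1; 0.55 3.6 -3.2 0 -0.9 0.6 -2.3; 0.55 5.4 -4.8 0 -1.3 0.9 -3.4; 0.55 7.2 -6.4 0 -1.7 1.2 -4.6; 0.55 9 -8 0 -2.2 1.5 -5.7; 0.55 10.8 -9.6 0.2 -2.6 1.8 -6.9; 0.55 12.6 -11.2 0.5 -3.1 2.1 -8; 0.55 14.4 -12.8 0.9 -3.5 2.4 -9.2; 0.55 16.2 -14.4 1.3 -3.9 2.7 -10.3; 0.55 18 -16 1.7 -4.4 3.1 -11.5; 0.55 19.6 -17.5 2 -4.8 3.4 -12.6; 0.55 21 -18.8 2.2 -5.2 3.7 -13.7' 20
python3 - <<'E'
from h import *
A=seat+36e-3*u+2e-3*n-5e-3*ey;print(rel(A+.06*n,RV),rel(A-.007*n,RV),env.get_state()['joints'])
E
```

```text
time_s: 1.6
ee_pos: [0.5539, -0.0325, 0.1709]
tool_rot: [1.993, 1.848, 0.5]
ft_force: [0.7, -0.9, 1.0]
width: 0.55
(array([ 0.  , -0.01,  0.17]), array([-0.01, -0.06,  0.  ])) (array([-0.01, -0.01,  2.85]), array([-0.01, -0.06,  0.  ])) [ 0.65876322  0.19726206 -0.72513301  2.28648366  0.77917317  0.24919114
 -0.8135288 ]
```

Run:
```python
from h import *
im,d,p=look('scene')
a=cv2.resize(im[110:290,190:370],None,fx=3.2,fy=3.2,interpolation=cv2.INTER_CUBIC);cv2.imwrite('pics/c2.png',a[:,:,::-1])
```

```text
(no output)
```

View pics/c2.png

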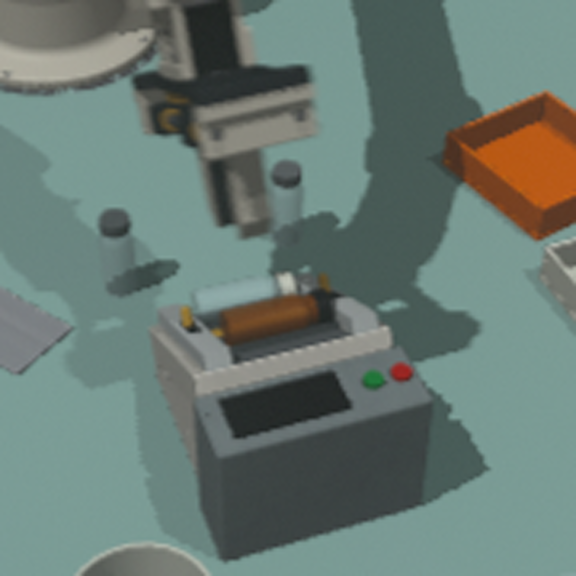

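The picture shows the fingers at crop (235,215), tilted and straddling the amber vial's line at (265,318), with no obstruction. I descend.

```bash
python3 -m creep '0.55 0 0 0.5 0 0 0; 0.55 0 0 1 0 0 0; 0.55 0 0 1.5 0 0 0; 0.55 0 0 1.9 0 0 0; 0.55 0 0 2.3 0 0 0; 0.55 0 0 2.6 0 0 0; 0.55 0 0 2.75 0 0 0; 0.55 0 0 2.75 0 0 0'
```

```text
time_s: 2.65
ee_pos: [0.5909, -0.0241, 0.1119]
tool_rot: [1.976, 1.866, 0.51]
ft_force: [0.6, -0.4, -0.2]
width: 0.555
```

Run:
```python
from h import *
A=seat+36e-3*u+2e-3*n-5e-3*ey;print(rel(A-.007*n,RV),env.get_state()['joints'],env.get_state()['ft_force'])
```

```text
(array([-0.44, -0.09,  0.07]), array([ 0.03, -0.19,  0.17])) [ 0.4181709   0.36372854 -0.5025835   2.25186411  1.41251858  0.20185559
 -1.4218695 ] [ 0.56543734 -0.41001989 -0.21505788]
```

```bash
python3 -m creep '0.55 -0.2 0 0 0 0 0; 0.55 -0.44 -0.09 0 0 0 0; 0.55 -0.44 -0.09 0.05 0 0 0; 0.55 -0.44 -0.09 0.05 0 0 0'
python3 - <<'E'
from h import *
A=seat+36e-3*u+2e-3*n-5e-3*ey;print(rel(A-.007*n,RV),env.get_state()['joints'])
E
```

```text
time_s: 3.15
ee_pos: [0.5889, -0.0354, 0.1095]
tool_rot: [1.977, 1.865, 0.51]
ft_force: [-0.3, -0.5, 0.1]
width: 0.552
(array([0.01, 0.  , 0.02]), array([ 0.03, -0.18,  0.17])) [ 0.47315221  0.37296924 -0.53432407  2.25511266  1.44748034  0.20041651
 -1.42829534]
```

Good. I close at 15 N and lift slowly.

```bash
python3 -m creep '0 0 0 0 0 0 0; 0 0 0 0 0 0 0; 0 0 0 0 0 0 0; 0 0 0 0 0 0 0; 0 0 0 0 0 0 0; 0 0 0 0 0 0 0; 0 0 0 -0.4 0 0 0; 0 0 0 -0.8 0 0 0; 0 0 0 -1.4 0 0 0; 0 0 0 -2 0 0 0; 0 0 0 -2.5 0 0 0' 15
python3 - <<'E'
from h import *
t=np.array([.418,.314,0])
for az in(98.2,82):print(az,rel(t+[0,0,.09],down(az)),env.get_state()['joints'])
im,d,p=look('scene')
a=cv2.resize(im[110:290,190:370],None,fx=3.2,fy=3.2,interpolation=cv2.INTER_CUBIC);cv2.imwrite('pics/c3.png',a[:,:,::-1])
E
```

```text
time_s: 4.53
ee_pos: [0.556, -0.0341, 0.163]
tool_rot: [1.978, 1.866, 0.508]
ft_force: [-0.4, 0.8, -0.6]
width: 0.301
98.2 (array([13.57, -6.96, -0.55]), array([ 6.  ,  0.53, -2.25])) [ 0.7471961   0.23942604 -0.81425731  2.28719257  0.91715666  0.25169848
 -0.9114702 ]
82 (array([13.57, -6.96, -0.55]), array([ 6.  , -0.32,  0.91])) [ 0.7471961   0.23942604 -0.81425731  2.28719257  0.91715666  0.25169848
 -0.9114702 ]
```

View pics/c3.png

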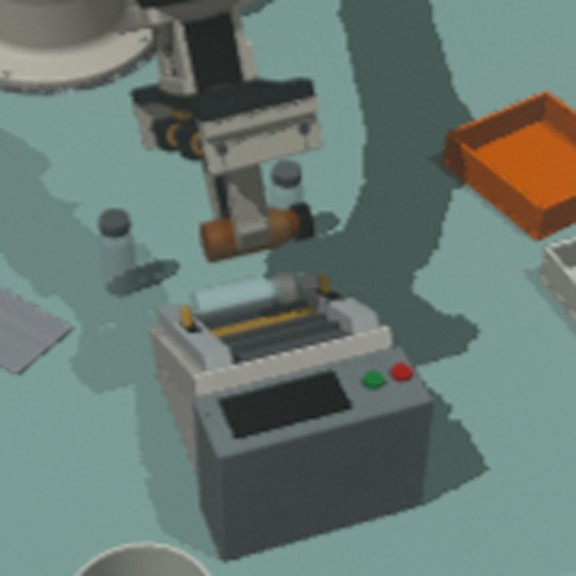

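```bash
python3 -m creep '0 1 -0.5 -0.05 0.4 0 -0.15; 0 2.7 -1.4 -0.1 1.2 0.1 -0.45; 0 4.4 -2.2 -0.2 1.9 0.2 -0.7; 0 6.1 -3.1 -0.25 2.7 0.25 -1; 0 7.8 -4 -0.3 3.4 0.3 -1.3; 0 9.5 -4.9 -0.4 4.2 0.4 -1.6; 0 11.2 -5.7 -0.45 5 0.45 -1.85; 0 12.6 -6.4 -0.5 5.6 0.5 -2.1; 0 13.57 -6.96 -0.55 6 0.53 -2.25; 0 13.57 -6.96 -0.55 6 0.53 -2.25'
python3 - <<'E'
from h import *
t=np.array([.418,.314,0])
print(rel(t+[0,0,.0135],down(98.2)),env.get_state()['joints'])
E
```

```text
time_s: 5.82
ee_pos: [0.4163, 0.3156, 0.0891]
tool_rot: [-2.053, -2.377, 0.002]
ft_force: [0.8, -0.2, -0.0]
width: 0.297
(array([-0.07,  0.06,  3.03]), array([-0.02,  0.  ,  0.04])) [ 0.05887522  0.65048138 -0.98056682  1.96439196  0.69142085  0.9075444
 -1.13807072]
```

```bash
python3 -m creep '0 0 0 0.8 0 0 0; 0 0 0 1.6 0 0 0; 0 0 0 2.2 0 0 0; 0 0 0 2.6 0 0 0; 0 0 0 2.8 0 0 0; 0 0 0 2.9 0 0 0; 0 0 0 2.9 0 0 0'; python3 -m creep '0 0 0 0.08 0 0 0; 0 0 0 0.08 0 0 0'
```

```text
time_s: 6.7
ee_pos: [0.4163, 0.3157, 0.0169]
tool_rot: [-2.053, -2.377, 0.002]
ft_force: [0.0, 0.1, 0.4]
width: 0.293
time_s: 6.95
ee_pos: [0.4165, 0.3158, 0.015]
tool_rot: [-2.053, -2.377, 0.001]
ft_force: [0.1, -0.7, -1.1]
width: 0.294
```

```bash
python3 -m creep '0 0 0 0.1 0 0 0; 0 0 0 0.1 0 0 0'; python3 -m creep '0 0 0 0.1 0 0 0; 0 0 0 0.1 0 0 0'
```

```text
time_s: 7.2
ee_pos: [0.4167, 0.3158, 0.0126]
tool_rot: [-2.053, -2.378, 0.001]
ft_force: [-0.2, -0.8, 0.4]
width: 0.298
time_s: 7.45
ee_pos: [0.4177, 0.3161, 0.0111]
tool_rot: [2.053, 2.376, 0.002]
ft_force: [0.2, -2.2, 10.1]
width: 0.295
```

```bash
python3 -m creep '0.33 0 0 -0.03 0 0 0; 0.4 0 0 -0.03 0 0 0; 0.5 0 0 -0.03 0 0 0; 0.55 0 0 -0.03 0 0 0; 0.55 0 0 -0.6 0 0 0; 0.55 0 0 -1.8 0 0 0; 0.55 0 0 -3.6 0 0 0; 0.55 0 0 -5.5 0 0 0; 0.55 0 0 -6 0 0 0'
python3 - <<'E'
from h import *
for nm in('top','scene'):
    im,d,p=look(nm);P=pts(d,p);np.savez(nm+'1.npz',im=im,d=d,P=P)
    if nm=='scene':a=cv2.resize(im[90:290,200:440],None,fx=3,fy=3,interpolation=cv2.INTER_CUBIC);cv2.imwrite('pics/c4.png',a[:,:,::-1])
C=seat-36e-3*u+2e-3*n-5e-3*ey;print(C,rel(C+.06*n,RV),env.get_state()['joints'])
D=np.load('top1.npz');Q=D['P'][210:228,275:300];hsv=cv2.cvtColor(D['im'],cv2.COLOR_RGB2HSV)
z=Q[...,2];print('rows',(np.median(Q[...,0],1)*1000).round(),(np.median(z,1)*1000).round())
E
```

```text
time_s: 8.57
ee_pos: [0.4186, 0.3177, 0.1648]
tool_rot: [2.051, 2.376, 0.009]
ft_force: [0.1, 0.0, 0.1]
width: 0.552
[ 0.52353432 -0.03001668  0.07913205] (array([-14.06,   0.98,   1.27]), array([-5.92, -0.68,  2.49])) [ 0.13764621  0.55351049 -1.07977698  1.91446302  0.57807641  1.02143414
 -1.05300433]
rows [563. 560. 558. 555. 552. 549. 546. 543. 540. 537. 534. 531. 528. 525.
 522. 519. 516. 513.] [88. 86. 84. 84. 82. 79. 76. 80. 78. 84. 88. 89. 91. 91. 91. 91. 88. 83.]
```

View pics/c4.png

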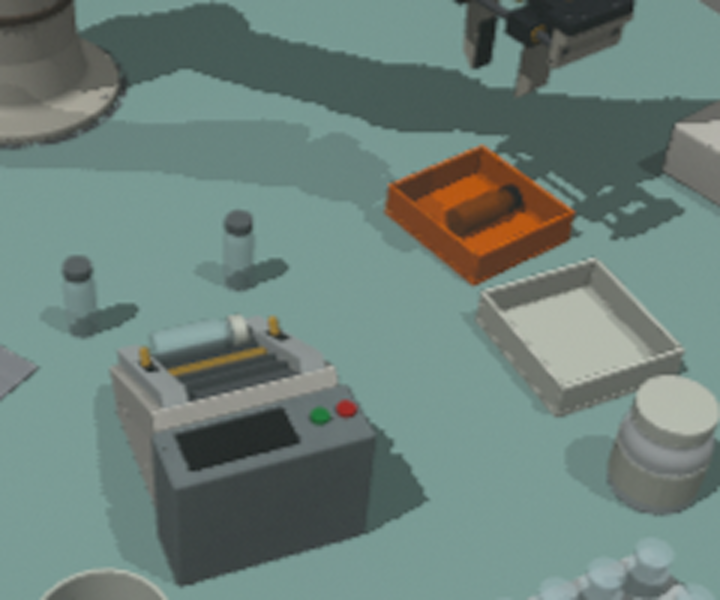

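Run:
```python
from h import *
D=np.load('top1.npz');P=D['P']
for b in((235,262),(288,318)):
    m=np.zeros(P.shape[:2],bool);m[255:285,b[0]:b[1]]=True;m&=(P[...,2]>.06)&(P[...,2]<.09);Q=P[m];print(len(Q),Q.min(0).round(3),Q.max(0).round(3),Q.mean(0).round(3))
```

```text
61 [0.382 0.061 0.064] [0.407 0.085 0.08 ] [0.395 0.072 0.073]
59 [ 0.383 -0.09   0.061] [ 0.406 -0.066  0.081] [ 0.394 -0.078  0.073]
```

```bash
python3 -m creep '0.55 -1 0.07 0.05 -0.4 -0.05 0.2; 0.55 -3 0.2 0.2 -1.2 -0.1 0.5; 0.55 -5 0.35 0.35 -2.1 -0.2 0.9; 0.55 -7 0.5 0.5 -2.9 -0.3 1.2; 0.55 -9 0.6 0.7 -3.8 -0.4 1.6; 0.55 -10.8 0.75 0.9 -4.6 -0.5 1.9; 0.55 -12.5 0.9 1.1 -5.3 -0.6 2.2; 0.55 -13.6 0.95 1.2 -5.8 -0.65 2.4; 0.55 -14.06 0.98 1.27 -5.92 -0.68 2.49; 0.55 -14.06 0.98 1.27 -5.92 -0.68 2.49'
python3 - <<'E'
from h import *
C=seat-36e-3*u+2e-3*n-5e-3*ey;print(rel(C+.02*n,RV),rel(C-.007*n,RV),env.get_state()['joints'])
E
```

```text
time_s: 9.93
ee_pos: [0.4986, -0.0289, 0.1321]
tool_rot: [2.0, 1.849, 0.488]
ft_force: [-0.6, -0.1, 1.1]
width: 0.547
(array([ 0.03, -0.18,  1.54]), array([-0.1 , -0.01, -0.02])) (array([ 0.03, -0.17,  2.62]), array([-0.1 , -0.01, -0.02])) [ 0.66194696  0.1953368  -0.73725266  2.42450554  1.29167691  0.19067074
 -1.34784646]
```

```bash
python3 -m creep '0.55 0 -0.1 0.5 0 0 0; 0.55 0 -0.17 1 0 0 0; 0.55 0 -0.17 1.5 0 0 0; 0.55 0 -0.17 2 0 0 0; 0.55 0 -0.17 2.4 0 0 0; 0.55 0 -0.17 2.6 0 0 0; 0.55 0 -0.17 2.6 0 0 0'
python3 - <<'E'
from h import *
C=seat-36e-3*u+2e-3*n-5e-3*ey;print(rel(C-.007*n,RV),env.get_state()['joints'])
E
```

```text
time_s: 10.8
ee_pos: [0.5261, -0.0302, 0.0728]
tool_rot: [2.0, 1.851, 0.488]
ft_force: [-0.2, 0.3, -0.1]
width: 0.551
(array([0.  , 0.04, 0.01]), array([-0.12, -0.02, -0.01])) [ 0.64969925  0.43990125 -0.75500967  2.39127915  1.9126009   0.34025592
 -1.89802361]
```

```bash
python3 -m creep '0 0 0 0 0 0 0; 0 0 0 0 0 0 0; 0 0 0 0 0 0 0; 0 0 0 0 0 0 0; 0 0 0 0 0 0 0; 0 0 0 0 0 0 0; 0 0 0 -0.4 0 0 0; 0 0 0 -0.9 0 0 0; 0 0 0 -1.5 0 0 0; 0 0 0 -2.1 0 0 0; 0 0 0 -2.6 0 0 0; 0 0 0 -2.6 0 0 0' 15
python3 - <<'E'
from h import *
t=np.array([.598,.298,0])
print(rel(t+[0,0,.09],down(87.6)),env.get_state()['joints'])
E
```

```text
time_s: 12.3
ee_pos: [0.4942, -0.0279, 0.1302]
tool_rot: [1.999, 1.85, 0.488]
ft_force: [-0.5, 1.2, -1.7]
width: 0.297
(array([13.32,  1.93,  2.96]), array([ 5.89,  0.09, -0.4 ])) [ 1.16543882  0.45725453 -1.3488954   2.42454695  1.50869954  0.49889713
 -1.46918545]
```

```bash
python3 -m creep '0 0.6 0.5 -0.7 0.2 0 0; 0 2.2 0.9 -0.4 0.8 0 0; 0 4 1.1 0 1.6 0 -0.1; 0 5.8 1.3 0.5 2.4 0.1 -0.15; 0 7.6 1.5 1.1 3.2 0.1 -0.2; 0 9.4 1.6 1.7 4 0.1 -0.25; 0 11.2 1.8 2.3 4.8 0.1 -0.3; 0 12.6 1.9 2.8 5.5 0.1 -0.4; 0 13.32 1.93 2.96 5.89 0.09 -0.4; 0 13.32 1.93 2.96 5.89 0.09 -0.4'
python3 - <<'E'
from h import *
t=np.array([.598,.298,0])
print(rel(t+[0,0,.0115],down(87.6)),env.get_state()['joints'])
E
```

```text
time_s: 13.55
ee_pos: [0.5971, 0.2996, 0.0886]
tool_rot: [-2.264, -2.175, 0.002]
ft_force: [0.6, -0.6, -1.4]
width: 0.299
(array([-0.06,  0.05,  3.08]), array([-0.03, -0.01,  0.02])) [ 0.1925645   0.98072509 -1.14132671  1.58559245  0.93743845  1.20898477
 -1.18053588]
```

```bash
python3 -m creep '0 0 0 0.8 0 0 0; 0 0 0 1.6 0 0 0; 0 0 0 2.2 0 0 0; 0 0 0 2.6 0 0 0; 0 0 0 2.85 0 0 0; 0 0 0 2.95 0 0 0; 0 0 0 2.95 0 0 0'; python3 -m creep '0 0 0 0.1 0 0 0; 0 0 0 0.1 0 0 0';  python3 -m creep '0 0 0 0.07 0 0 0; 0 0 0 0.07 0 0 0'
```

```text
time_s: 14.42
ee_pos: [0.5971, 0.2999, 0.0151]
tool_rot: [-2.264, -2.175, 0.001]
ft_force: [0.2, -0.1, 0.4]
width: 0.301
time_s: 14.68
ee_pos: [0.5971, 0.2999, 0.0127]
tool_rot: [-2.264, -2.175, 0.001]
ft_force: [0.3, -0.3, -0.1]
width: 0.301
time_s: 14.92
ee_pos: [0.5973, 0.2999, 0.0121]
tool_rot: [-2.264, -2.175, 0.001]
ft_force: [-1.4, -2.0, 6.2]
width: 0.298
```

```bash
python3 -m creep '0.33 0 0 -0.03 0 0 0; 0.4 0 0 -0.03 0 0 0; 0.5 0 0 -0.03 0 0 0; 0.55 0 0 -0.03 0 0 0; 0.55 0 0 -0.6 0 0 0; 0.55 0 0 -1.8 0 0 0; 0.55 0 0 -3.6 0 0 0; 0.55 0 0 -5.6 0 0 0; 0.55 0 0 -7.5 0 0 0; 0.55 0 0 -8 0 0 0'
python3 - <<'E'
from h import *
c=np.array([.5535,-.360,0])
for az in(25.8,):print(rel(c+[0,0,.09],down(az)),env.get_state()['joints'])
for nm in('top','scene'):
    im,d,p=look(nm);P=pts(d,p);np.savez(nm+'2.npz',im=im,d=d,P=P)
    if nm=='scene':a=cv2.resize(im[90:290,200:440],None,fx=3,fy=3,interpolation=cv2.INTER_CUBIC);cv2.imwrite('pics/c5.png',a[:,:,::-1])
E
```

```text
time_s: 16.18
ee_pos: [0.5986, 0.3019, 0.2187]
tool_rot: [-2.265, -2.177, -0.011]
ft_force: [-0.3, -0.2, 0.2]
width: 0.552
(array([-26.55,  -0.78,   5.  ]), array([ 0.02, -0.08, 12.39])) [ 0.22671253  0.85387142 -1.24866758  1.49315719  0.81732088  1.37585094
 -1.10986153]
```

View pics/c5.png

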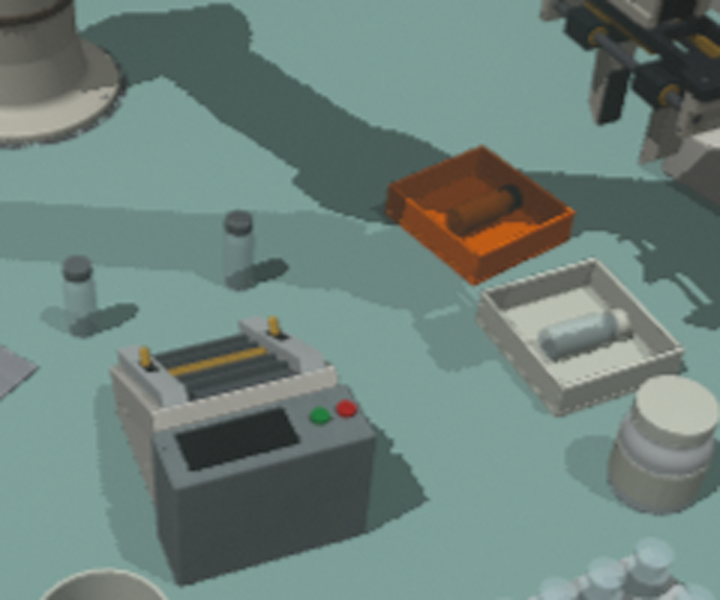

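Both vials lie in their trays, amber at crop (485,210) and clear at (585,333). The pins are in clear view at crop (145,358) and (273,327), and the strip is at (220,360). Next I measure the pins' position along the slope and start towards the cover.

Run:
```python
from h import *
F=np.c_[u,ey,n]
def rays(nm):
    p=env.camera_params(nm);K=np.array(p['intrinsics']);Rm=R.from_rotvec(np.ravel(p['rvec'])).as_matrix();C=-Rm.T@np.ravel(p['tvec'])
    return lambda q:(C,Rm.T@np.array([(q[0]-K[0,2])/K[0,0],(q[1]-K[1,2])/K[1,1],1.]))
def hit(r,h):
    C,d=r;k=((seat+h*n-C)@n)/(d@n);return ((C+k*d-seat)@F*1000).round(1)
for nm,w in(('top',(258,310,200,228)),('scene',(235,300,190,225))):
    D=np.load(nm+'2.npz');hs=cv2.cvtColor(D['im'],cv2.COLOR_RGB2HSV);m=cv2.inRange(hs,(15,110,80),(30,255,255));k=np.zeros_like(m);k[w[2]:w[3],w[0]:w[1]]=m[w[2]:w[3],w[0]:w[1]]
    N,l,st,ce=cv2.connectedComponentsWithStats(k);r=rays(nm)
    for i in range(1,N):
        if st[i,4]>2:
            g=-.009 if st[i,4]>30 else .007
            print(nm,ce[i].round(1),st[i],'h',g,hit(r(ce[i]),g))
    # ledge ends check: light-grey ledge/white bits
D=np.load('top2.npz');P=D['P']
Q=((P[185:236,262:305]-seat)@F*1000).reshape(-1,3)
for s in(-1,1):
    q=Q[(abs(Q[:,1]-52*s)<6)&(abs(Q[:,0])<60)];print('ledge',s,len(q),'height resid median',np.median(q[:,2]).round(1))
q=Q[(abs(Q[:,1])<25)&(abs(Q[:,0])<65)];print('face',np.median(q[:,2]))
b=((P[160:187,255:318]-seat)@np.c_[ex,ey,[0,0,1]]*1000).reshape(-1,3);b=b[abs(b[:,2]-19.6)<5];print('box x',np.percentile(b[:,0],[1,5,99]),'y',np.percentile(b[:,1],[1,99]))
```

```text
top [282.8 212. ] [270 210  27   5  89] h -0.009 [-3.3  2.1 -9. ]
top [265. 213.] [265 212   1   3   3] h 0.007 [-1.6 53.8  7. ]
top [300.6 216.2] [300 215   2   3   5] h 0.007 [ -5.9 -50.7   7. ]
scene [290.9 198.6] [290 196   3   6  14] h 0.007 [10.  51.7  7. ]
scene [247.9 208.8] [247 206   3   6  16] h 0.007 [  1.1 -49.6   7. ]
scene [271.6 210. ] [257 206  31   9  73] h -0.009 [ 5.   3.2 -9. ]
ledge -1 148 height resid median -0.6
ledge 1 148 height resid median -1.9
face -11.571055870450094
box x [ 75.29185003  78.80313393 137.16096632] y [-74.74783382  70.96289233]
```

```bash
python3 -m creep '0.55 -1.2 0 0 0 0 0.5; 0.55 -3.4 0 0 0 0 1.6; 0.55 -5.8 0 0 0 0 2.7; 0.55 -8.2 -0.1 0 0 0 3.8; 0.55 -10.6 -0.2 0 0 0 4.9; 0.55 -13 -0.3 0 0 0 6.1; 0.55 -15.4 -0.4 0 0 0 7.2; 0.55 -17.8 -0.5 0 0 0 8.3; 0.55 -20.2 -0.6 0.8 0 0 9.4; 0.55 -22.6 -0.7 2 0 0 10.6; 0.55 -25 -0.75 3.5 0 0 11.7; 0.55 -26.55 -0.78 5 0 -0.08 12.39'
python3 - <<'E'
from h import *
print(rel([.5535,-.360,.0085],down(25.8)),env.get_state()['joints'])
E
```

```text
time_s: 17.77
ee_pos: [0.5515, -0.3606, 0.0901]
tool_rot: [3.061, 0.693, -0.004]
ft_force: [-0.4, -0.4, 0.3]
width: 0.551
(array([0.09, 0.  , 3.26]), array([ 0.03,  0.04, -0.05])) [ 1.18594952  0.88226249 -1.00941454  1.61441523  0.81819524  1.11913655
 -1.16646709]
```

Run:
```python
from h import *
def setup(nm):
    p=env.camera_params(nm);K=np.array(p['intrinsics']);Rm=R.from_rotvec(np.ravel(p['rvec'])).as_matrix();return K,Rm,-Rm.T@np.ravel(p['tvec'])
def hit(nm,U,V,o,nn):
    K,Rm,C=setup(nm);d=np.stack([(U-K[0,2])/K[0,0],(V-K[1,2])/K[1,1],np.ones(len(U))],1)@Rm
    return C+d*(((o-C)@nn)/(d@nn))[:,None]
def line(Q,t):
    Q=Q[:,:2];vx,vy,_,_=cv2.fitLine(Q.astype(np.float32)*1000,cv2.DIST_HUBER,0,.01,.01).ravel();a=np.degrees(np.arctan2(vy,vx));print(t,'azimuth mod 90:',round((a+45)%90-45,2),len(Q))
# strip
for nm,w in(('top',(271,296,205,220)),('scene',(260,286,200,222))):
    D=np.load(nm+'2.npz');im=D['im'].astype(float);s=np.clip(im[...,0]-im[...,2]-20,0,None)
    U=np.arange(w[0],w[1]);V=[]
    for c in U: g=s[w[2]:w[3],c];V.append((g*np.arange(w[2],w[3])).sum()/g.sum())
    line(hit(nm,U.astype(float),np.array(V),seat-.009*n,n),nm+' strip')
# filler outlines in top: gradients along box back edge (z .115), filler left/right ledge inner edges
D=np.load('top2.npz');g=cv2.cvtColor(D['im'],cv2.COLOR_RGB2GRAY).astype(float)
gy=np.abs(cv2.Sobel(g,cv2.CV_64F,0,1));gx=np.abs(cv2.Sobel(g,cv2.CV_64F,1,0))
def edge(G,rng,win,rows,o,nn,t):
    U,V=[],[]
    for r in rng:
        seg=G[win(r)[0]:win(r)[1],r] if rows else G[r,win(r)[0]:win(r)[1]]
        k=np.arange(*win(r));w=seg**3;c=(w*k).sum()/w.sum();U.append(r if rows else c);V.append(c if rows else r)
    line(hit('top',np.array(U,float),np.array(V,float),o,nn),t)
Z=np.array([0,0,1.]);B=np.array([.65,0,.115])
edge(gy,range(266,308),lambda c:(160,171),True,B,Z,'box back edge')
edge(gy,range(266,308),lambda c:(int(183+(c-266)*.07)-4,int(183+(c-266)*.07)+3),True,B,Z,'box front edge')
edge(gx,range(193,228),lambda r:(267,273),False,seat,n,'L ledge inner')
edge(gx,range(193,228),lambda r:(294,300),False,seat,n,'R ledge inner')
```

```text
top strip azimuth mod 90: -5.62 25
scene strip azimuth mod 90: -7.82 26
box back edge azimuth mod 90: -11.42 42
box front edge azimuth mod 90: 0.02 42
L ledge inner azimuth mod 90: -5.7 35
R ledge inner azimuth mod 90: -5.72 35
```

```bash
python3 -m creep '0.55 0.09 0 0.7 0 0 0; 0.55 0.09 0 1.5 0 0 0; 0.55 0.09 0 2.2 0 0 0; 0.55 0.09 0 2.8 0 0 0; 0.55 0.09 0 3.1 0 0 0; 0.55 0.09 0 3.22 0 0 0; 0.55 0.09 0 3.22 0 0 0'; python3 -m creep '0 0 0 0 0 0 0; 0 0 0 0 0 0 0; 0 0 0 0 0 0 0; 0 0 0 0 0 0 0; 0 0 0 0 0 0 0; 0 0 0 0 0 0 0; 0 0 0 0 0 0 0' 45
```

```text
time_s: 18.65
ee_pos: [0.5537, -0.36, 0.0099]
tool_rot: [3.061, 0.693, -0.004]
ft_force: [0.8, -0.1, 1.1]
width: 0.551
time_s: 19.52
ee_pos: [0.5537, -0.3601, 0.01]
tool_rot: [3.06, 0.693, -0.004]
ft_force: [-1.5, 0.1, 1.5]
width: 0.193
```

```bash
sed -i 's/radians(-4.4)/radians(-5.8)/' h.py; python3 -m creep '0 0 0 -0.2 0 0 0; 0 0 0 -0.6 0 0 0; 0 0 0 -1.4 0 0 0; 0 0 0 -2.6 0 0 0; 0 0 0 -4.2 0 0 0; 0 0 0 -6 0 0 0; 0 0 0 -7.4 0 0 0; 0 0 0 -8 0 0 0'
python3 - <<'E'
from h import *
Pm=seat-.0045*u+.0015*ey
print(rel(Pm+.055*n,RC),env.get_state()['joints'])
im,d,p=look('scene');a=cv2.resize(im[100:350,60:340],None,fx=2.4,fy=2.4);cv2.imwrite('pics/c6.png',a[:,:,::-1])
E
```

```text
time_s: 20.52
ee_pos: [0.5553, -0.3592, 0.2138]
tool_rot: [3.057, 0.693, 0.001]
ft_force: [0.5, -0.3, -3.0]
width: 0.195
(array([  4.71, -12.68,   2.83]), array([-1.57,  5.84,  6.15])) [ 1.22475958  0.75985449 -1.10800302  1.52330694  0.70185322  1.29213234
 -1.09359101]
```

View pics/c6.png

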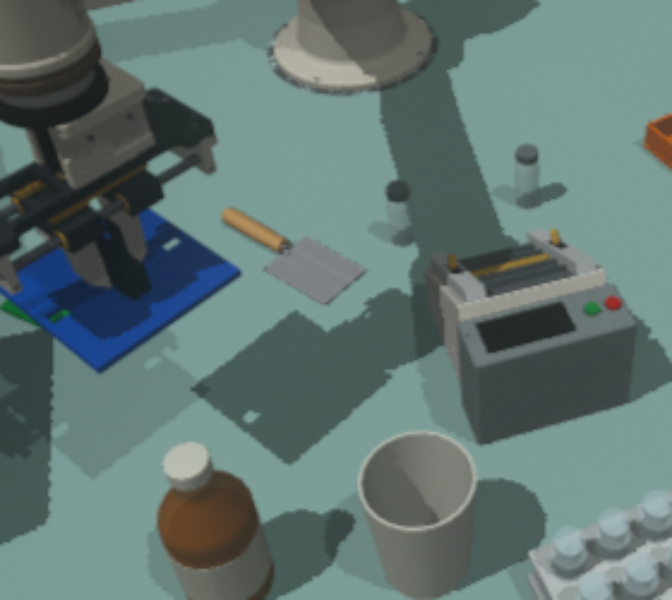

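The plate is held flat, centred in the jaws at crop (125,270), and clear of the bottle and beaker. I carry it over and tilt it.

```bash
python3 -m creep '0 0.3 -0.8 0 -0.1 0.4 0.4; 0 0.8 -2.2 0 -0.3 1 1.1; 0 1.4 -3.7 0 -0.5 1.7 1.8; 0 1.9 -5.2 0 -0.6 2.4 2.5; 0 2.5 -6.7 0 -0.8 3.1 3.2; 0 3 -8.2 0 -1 3.8 4; 0 3.6 -9.7 0 -1.2 4.5 4.7; 0 4.1 -11 0.3 -1.4 5.1 5.3; 0 4.5 -12.1 0.8 -1.5 5.6 5.8; 0 4.71 -12.68 1.4 -1.57 5.84 6.15; 0 4.71 -12.68 1.9 -1.57 5.84 6.15; 0 4.71 -12.68 1.9 -1.57 5.84 6.15'
python3 - <<'E'
from h import *
Pm=seat-.0045*u+.0015*ey
print(rel(Pm+.03*n,RC),env.get_state()['joints'],env.get_state()['ft_force'])
E
```

```text
time_s: 22.08
ee_pos: [0.5233, -0.0209, 0.1627]
tool_rot: [3.007, -0.147, 0.801]
ft_force: [0.1, 0.7, -2.4]
width: 0.191
(array([-0.37,  0.07,  1.8 ]), array([-0.01,  0.03,  0.04])) [ 0.61365392  0.15313888 -0.71770235  2.35545819  0.89519769  0.23882642
 -2.57173999] [ 0.05476429  0.73284019 -2.4343268 ]
```

```bash
python3 -m creep '0 0 0 -0.3 0 0 -0.8; 0 0 0 -0.6 0 0 -2.5; 0 0 0 -0.6 0 0 -4.3; 0 0 0 -0.6 0 0 -6.1; 0 0 0 -0.6 0 0 -8; 0 0 0 -0.6 0 0 -9.9; 0 0 0 -0.6 0 0 -11.8; 0 0 0 -0.6 0 0 -13.7; 0 0 0 -0.6 0 0 -15.4; 0 0 0 -0.6 0 0 -17; 0 0 0 -0.6 0 0 -18; 0 0 0 -0.6 0 0 -18'
python3 - <<'E'
from h import *
print(rel(seat-.0045*u+.0015*ey+.055*n,RC@np.diag([-1,-1,1])),env.get_state()['joints'],env.get_state()['ft_force'])
E
```

```text
time_s: 23.58
ee_pos: [0.5158, -0.021, 0.1761]
tool_rot: [2.015, 1.819, 0.485]
ft_force: [-0.6, -0.6, -3.0]
width: 0.192
(array([-0.04, -0.38,  1.41]), array([ -0.02,  -0.03, -18.01])) [ 1.00889543  0.17500897 -1.13083522  2.35201333  0.92410435  0.308654
 -1.01117829] [-0.61321818 -0.56280665 -3.04541213]
```

```bash
python3 -m creep '0 0 0 0 0 0 -0.8; 0 0 0 0 0 0 -2.5; 0 0 0 0 0 0 -4.3; 0 0 0 0 0 0 -6.1; 0 0 0 0 0 0 -8; 0 0 0 0 0 0 -9.9; 0 0 0 0 0 0 -11.8; 0 0 0 0 0 0 -13.7; 0 0 0 0 0 0 -15.4; 0 -0.2 0.5 0 0 -17; 0 -0.04 -0.38 0.9 0 0 -18; 0 -0.04 -0.38 1 0 0 -18'
python3 - <<'E'
from h import *
print(rel(seat-.0045*u+.0015*ey+.03*n,RC@np.diag([-1,-1,1])),env.get_state()['joints'],env.get_state()['ft_force'],env.get_state()['time_s'])
E
```

```text
(array([-0.04, -0.38,  2.41]), array([ -0.02,  -0.03, -18.01])) [ 1.00889543  0.17500897 -1.13083522  2.35201333  0.92410435  0.308654
 -1.01117829] [-0.61321818 -0.56280665 -3.04541213] 23.575schema error: expected 7 numbers
```

One row was missing a number, so the call was refused and nothing moved. I resend it.

```bash
python3 -m creep '0 0 0 0 0 0 -0.8; 0 0 0 0 0 0 -2.5; 0 0 0 0 0 0 -4.3; 0 0 0 0 0 0 -6.1; 0 0 0 0 0 0 -8; 0 0 0 0 0 0 -9.9; 0 0 0 0 0 0 -11.8; 0 0 0 0 0 0 -13.7; 0 0 0 0 0 0 -15.4; 0 0 -0.2 0.5 0 0 -17; 0 -0.04 -0.38 0.9 0 0 -18; 0 -0.04 -0.38 1 0 0 -18'
python3 - <<'E'
from h import *
print(rel(seat-.0045*u+.0015*ey+.03*n,RC@np.diag([-1,-1,1])),env.get_state()['joints'],env.get_state()['ft_force'])
E
```

```text
time_s: 25.08
ee_pos: [0.5196, -0.0228, 0.1495]
tool_rot: [0.14, 2.618, -0.033]
ft_force: [0.1, 0.4, -2.0]
width: 0.194
(array([-0.01,  0.02,  1.41]), array([ 0.  , -0.04, -0.06])) [ 1.08895852  0.38562643 -1.28313875  2.36345692  1.3645008   0.46402171
  0.18018142] [ 0.05842047  0.38233682 -2.01868929]
```

```bash
python3 -m creep '0 0 0 0.3 0 0 0; 0 0 0 0.7 0 0 0; 0 0 0 1.1 0 0 0; 0 0 0 1.4 0 0 0; 0 0 0 1.4 0 0 0'; python3 -m creep '0 0 0 0.1 0 0 0; 0 0 0 0.1 0 0 0'; python3 -m creep '0 0 0 0.1 0 0 0; 0 0 0 0.1 0 0 0'
cat >> h.py <<'E'
def where():
    s=env.get_state();q=(s['ee_pos']-.010*(-R.from_rotvec(s['tool_rot']).as_matrix()[:,2])-seat)@np.c_[u,ey,n]*1000
    f=s['ft_force']@np.c_[u,ey,n];print('u,y,h mm',q.round(1),'F u,y,n',f.round(1),'T',s['wrist_torque'].round(2),'turn',rel(s['ee_pos'],RC@np.diag([-1,-1,1]))[1])
E
python3 -c "from h import *;where()"
```

```text
time_s: 25.7
ee_pos: [0.5372, -0.0246, 0.1194]
tool_rot: [0.145, 2.618, -0.031]
ft_force: [0.3, -0.2, -3.1]
width: 0.193
time_s: 25.95
ee_pos: [0.5386, -0.0249, 0.1176]
tool_rot: [0.146, 2.617, -0.03]
ft_force: [0.0, -0.9, -2.3]
width: 0.195
time_s: 26.2
ee_pos: [0.5399, -0.0251, 0.1154]
tool_rot: [0.147, 2.617, -0.031]
ft_force: [0.0, 0.7, -1.8]
width: 0.194
u,y,h mm [-4.1  0.8 15.4] F u,y,n [-0.9  0.7 -1.5] T [0.2  0.7  0.03] turn [ 0.01 -0.04 -0.13]
```

```bash
python3 -m creep '0 0 0 0.08 0 0 0; 0 0 0 0.08 0 0 0';python3 -c "from h import *;where()"; python3 -m creep '0 0 0 0.08 0 0 0; 0 0 0 0.08 0 0 0';python3 -c "from h import *;where()"
```

```text
time_s: 26.45
ee_pos: [0.5409, -0.0251, 0.1135]
tool_rot: [0.147, 2.617, -0.03]
ft_force: [-0.4, 0.6, -3.2]
width: 0.189
u,y,h mm [-4.2  0.8 13.3] F u,y,n [-2.   0.6 -2.5] T [0.2  0.72 0.03] turn [ 0.01 -0.04 -0.13]
time_s: 26.7
ee_pos: [0.5418, -0.0252, 0.1116]
tool_rot: [0.147, 2.618, -0.03]
ft_force: [-0.5, -0.2, -1.9]
width: 0.193
u,y,h mm [-4.4  0.9 11.2] F u,y,n [-1.4 -0.3 -1.4] T [ 0.21  0.76 -0.  ] turn [ 0.01 -0.04 -0.13]
```

```bash
for i in 1 2; do python3 -m creep '0 0 0 0.08 0 0 0; 0 0 0 0.08 0 0 0' >/dev/null;python3 -c "from h import *;where()";done
```

```text
u,y,h mm [-4.5  0.9  9. ] F u,y,n [-0.8 -0.1 -2.7] T [0.18 0.71 0.01] turn [ 0.01 -0.04 -0.13]
u,y,h mm [-4.5  0.9  6.9] F u,y,n [-1.   0.  -1.9] T [0.16 0.66 0.04] turn [ 0.01 -0.04 -0.13]
```

```bash
python3 -m creep '0 0 0 0.08 0 0 0; 0 0 0 0.08 0 0 0' >/dev/null;python3 -c "from h import *;where()"; python3 -m creep '0 0 0 0.08 0 0 0; 0 0 0 0.08 0 0 0' >/dev/null;python3 -c "from h import *;where()"
```

```text
u,y,h mm [-4.6  0.9  4.8] F u,y,n [-1.4  0.7 -1.4] T [0.2  0.72 0.02] turn [ 0.01 -0.05 -0.13]
u,y,h mm [-4.7  0.9  2.7] F u,y,n [-1.5  0.5 -1.9] T [ 0.13  0.74 -0.03] turn [ 0.02 -0.05 -0.13]
```

Run:
```python
from h import *
im,d,p=look('scene');a=cv2.resize(im[150:290,200:350],None,fx=4,fy=4,interpolation=cv2.INTER_CUBIC);cv2.imwrite('pics/c7.png',a[:,:,::-1])
```

```text
(no output)
```

View pics/c7.png

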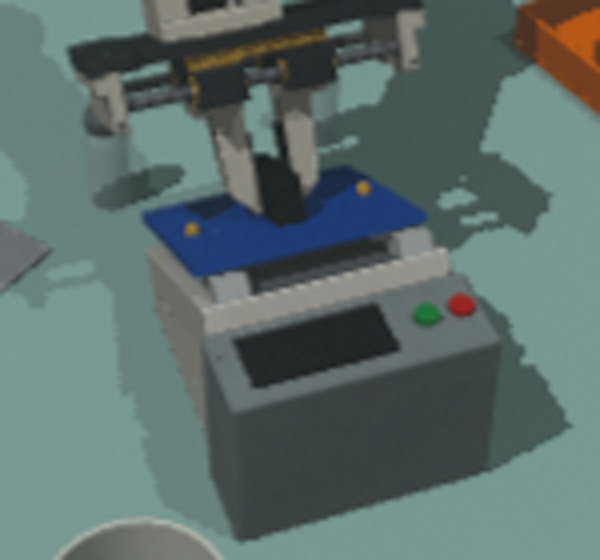

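Both brass pins show through the slots, at crop (192,230) and (363,188). I continue down until contact.

```bash
for i in 1 2; do python3 -m creep '0 0 0 0.08 0 0 0; 0 0 0 0.08 0 0 0' >/dev/null;python3 -c "from h import *;where()";done
```

```text
u,y,h mm [-4.7  1.   0.6] F u,y,n [-1.4 -0.7 -1.4] T [ 0.18  0.69 -0.  ] turn [ 0.02 -0.05 -0.13]
u,y,h mm [-4.8  1.  -0.8] F u,y,n [-3.2 -2.1 18.3] T [-0.22  0.84 -0.27] turn [ 0.   -0.04 -0.11]
```

```bash
python3 -m creep '0 0 0 0.06 0 0 0; 0 0 0 0.06 0 0 0' >/dev/null;python3 -c "from h import *;where()"
```

```text
u,y,h mm [-4.8  1.  -0.8] F u,y,n [-3.3 -4.8 41.2] T [-0.52  1.23 -0.53] turn [-0.03 -0.02 -0.08]
```

Contact is firm at h = -0.8 mm, at the ledge height. I ease off, release and back away.

```bash
python3 -m creep '0 0 0 -0.08 0 0 0; 0 0 0 -0.08 0 0 0; 0.24 0 0 -0.08 0 0 0; 0.32 0 0 -0.08 0 0 0; 0.4 0 0 -0.08 0 0 0; 0.4 0 0 -0.08 0 0 0; 0.4 0 0 -0.5 0 0 0; 0.4 0 0 -1.2 0 0 0; 0.4 0 0 -2.4 0 0 0; 0.4 0 0 -4 0 0 0; 0.4 0 0 -5.5 0 0 0; 0.4 0 0 -5.5 0 0 0'
python3 - <<'E'
from h import *
im,d,p=look('scene');a=cv2.resize(im[130:290,200:440],None,fx=3.2,fy=3.2,interpolation=cv2.INTER_CUBIC);cv2.imwrite('pics/c8.png',a[:,:,::-1])
P=pts(d,p);hs=cv2.cvtColor(im,cv2.COLOR_RGB2HSV);m=cv2.inRange(hs,(105,120,50),(128,255,255));m[:, :215]=0;m[:,345:]=0;m[:180]=0
Q=(P[m>0]-seat)@np.c_[u,ey,n]*1000;q=Q[abs(Q[:,2]-np.median(Q[:,2]))<6]
c=np.linalg.lstsq(np.c_[q[:,:2],np.ones(len(q))],q[:,2],rcond=None)[0];print(len(Q),'top face height mm',np.median(Q[:,2]),'tilt rad',c[:2],'u range',np.percentile(Q[:,0],[1,99]),'y',np.percentile(Q[:,1],[1,99]))
E
```

```text
time_s: 30.0
ee_pos: [0.4657, -0.0291, 0.1739]
tool_rot: [0.145, 2.71, -0.075]
ft_force: [-0.4, 0.9, -1.1]
width: 0.398
892 top face height mm 4.848925043859542 tilt rad [-0.01448776  0.00084268] u range [-70.78793879  66.18758752] y [-65.22602758  65.51757837]
```

View pics/c8.png

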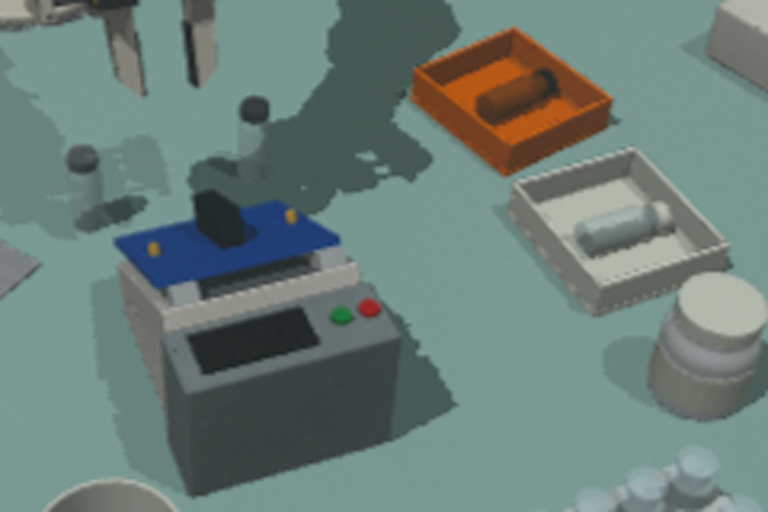

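The picture shows the cover flat on the ledges with both pins through it at crop (153,250) and (291,215). Both vials are in their trays, the spares are standing and the gripper is clear. I hand in.

```bash
python3 -m creep '0.4 0 0 0 0 0 0; 0.4 0 0 0 0 0 0; 0.4 0 0 0 0 0 0'; python3 -c "from h import *;print(env.sign_off())"
```

```text
time_s: 30.42
ee_pos: [0.4655, -0.0275, 0.1741]
tool_rot: [0.144, 2.711, -0.072]
ft_force: [0.1, 0.1, 0.6]
width: 0.398
the job is handed in; nothing more can be done
None
```

I laid the amber vial in the orange tray and the clear vial in the white tray. I then seated the blue cover over both brass pins, released it and backed the gripper away. The job was handed in at about 30 s of the 72 s allowed; no verdict is reported.

**Setting down:** I lowered each vial until the wrist felt contact, about 10 N for amber and 6 N for clear, and only then opened the fingers.

**Seating the cover:** The slots went over the pins on the first try with no search. The last contact step pressed with 41 N, under the 100 N limit, and I eased off before releasing.

**Last checks that passed:**
- **Cover position:** its top face measured 4.8 mm above my seat plane, against 5.2 mm expected from the contact height.
- **Cover tilt:** about 0.015 rad, under the 0.05 limit.
- **Last picture:** both pins stand through the slots, each vial lies in its tray, the two spare vials are standing, and the gripper is clear of everything. The beaker, bottle and spatula were mostly or wholly out of that frame, so I did not check them again.

**What disagreed or failed:**
- **Pin position:** the two cameras differed by about 8 mm on where the pins were along the slope, because the scene view is nearly edge-on to the face. I relied mainly on the top view, and the fit bore that out.
- **Housing edges:** my two edge fits on the grey box gave useless angles, so I took the filler's direction from the strip and ledge fits instead.
- **Wrist joint:** the last joint reached its range limit on the first approach with the cover, so I turned the plate half round in the air before lowering it.
- **Refused call:** one move had a mistyped row. It was refused whole without moving the arm, and I sent it again.

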